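# Set up the bottle drying rail

### The arm

A 6-joint arm with a two-finger parallel gripper is mounted at the origin on the work surface. World frame = base frame: x ahead of the robot, y to its left, z up, the work surface at z = 0. Lengths are in mm, angles in rad, forces in N, time in s.
With the tool pointing down it reaches from about 150 to 775 mm from the base axis. Payload 6.1 kg.
Tool frame: the origin (TCP) lies midway between the tips of the shut fingers; the grasp point (between the pads) lies 19 mm behind it (ctrl.pinch_z is the distance from the TCP to the grasp point, in mm); y points along the fingers, z is the direction in which the jaws open and shut, and the axes are right-handed (so a half turn about y gives the same grasp; the last joint's range is limited). The gripper opens to 85 mm and grips with 20 to 120 N. Pads are 22 mm wide; open, the fingers measure 114 mm over their backs; the gripper's body (76 mm by 85 mm) begins 54 mm behind the grasp point. The pads swing forward as they close: fully open they stand 13 mm farther back than shut.
Start: joints at [0, 0.126, -0.04, 1.405, 0, 1.571], TCP at [524.984, -0, 195.995] pointing down, gripper open.
Joint ranges: [-2.72, 2.72], [-0.95, 1.95], [-1.27, 1.35], [-1.78, 2.02], [-1.46, 1.47], [-3.14, 3.14]. Speed limits (rad/s): [2.39, 2.39, 3.01, 3.14, 3.14, 3.14].

### API

Orientations are given as a unit quaternion [w, x, y, z].
In Python, from station import ctrl gives the robot as it stands.
- The arm moves only by the tool jog_arm, never from a script. Its arguments are lists of equal length, an entry for each row: "linear": the shift along the tool's x, y, z in m, a list of three; "rot": the turn, a rotation vector about the tool's x, y, z in degrees, a list of three; "hand": the closure in counts, from 0 (fully open) to 255 (shut). A call has 1 to 20 rows; each row is the pose to reach, as a shift and turn from the pose commanded when the call began, along the tool's axes at that moment; what a row does not reach only later rows make up. A row lasts 1/8 s, in which the tool goes at most 62.5 mm and 10.7 degrees, less where a joint would pass 70% of its speed; a pose out of reach is approached as far as the arm can. A call with a gripper value outside its range is refused whole. The fingers move at their own pace and stop on an object; "newtons" is the grip in N (left out, the last holds). Time passes only in rows, so rows that repeat a pose let the fingers close. It gives the time, the measured TCP pose, the force and the opening at its end, in the units of the state.
- ctrl.sense(): the state, without advancing time (a new reading comes with each control period).
- ctrl.get_image(name): name is "scene" or "side" or "wrist"; returns a dict with "frame" (420x560x3 uint8, red, green, blue), "range_z" (420x560 float32, mm along the optical axis (not along the pixel's ray), 0 where there is no reading), "K" (3x3 intrinsics, pixels), "position" and "rotation" of the camera in the world. Camera axes: x right, y down, z forward; pixel columns grow to the right and rows downward; lengths in mm; the calibration is good to about 2 mm. A picture is of the moment at which its call begins.
- ctrl.sign_off(): hands the job in, once; it reports no verdict.
Trained networks look in a picture, given as the dict that the camera call returned (one of the last four; its "shot" number tells which), for a name from the list of things; names that differ only in an ending like _2 or _b are one class to them, and where a whole thing is asked for, a point or a joint stands for the part that bears it (a point fixed in the world has none). Each returns a list of dicts, best first, with "p" (0 to 1); they miss things now and then, are a little off and sometimes report something else, mostly with a low value. They report only what shows in the picture. A call takes as long as a camera call. They do not tell look-alikes from the thing itself.
- ctrl.find_in(picture, thing): "rect" ([centre column, centre row, width, height] in pixels, round what is visible of it).
- ctrl.masks_of(picture, thing): "mask" (420x560 bool, what is visible of it) and "rect" ([centre column, centre row, width, height] in pixels, round what is visible of it).
- ctrl.place_of(picture, thing): "location" ([column, row] in pixels: a listed point, or the origin of a listed thing).
The state is a dict: "t": time; "joint_pos": joint angles; "joint_velocities": joint speeds; "tau": joint torques, N m; "ee_pos": TCP position; "tool_rot": TCP orientation; "force": force on the tool from outside, world axes, zero at the start; "moment": the same for the moment, N m; "width": finger opening in mm.
Only numpy, scipy, OpenCV 4.12 (cv2) and the standard library are available. Lean on these libraries where they do the work, as an engineer would, in place of code of your own. Each camera call takes 0.05 s, during which the arm holds its last target. There are 200 camera calls.

### The job

Set up the drying rail by the bottle drawers: slide all three loose cup holders into the rail from its open end and push them up so that they stand in one closed row, the first one fully home against the end block. Every round-bottomed bottle there is must end up standing upright in a cup of its own, in the holders or in the fixed cup on the end block, whichever you like. Leave the other things on the counter where they are.

Things in the scene. Friction and masses are not known exactly. Their poses are not given: they have to be found in the camera images.
- rail: Aluminium slide rail fixed to the counter. Origin on the counter, mid-channel; x runs along it to the closed end, z up. Two side walls 17 high (inner faces y=+-25, outer +-31), from the open end x=-100 to x=+90, with inward lips on top (underside 11 up, slot 26 wide). No floor: holders slide on the counter. Home places of holder centres: x=+60 (against end block), then 0, then -60. mm
- mouth (a point): Middle of the rail's open end, on the counter (rail x=-100 mm), the only way in. For 25 mm before it the side walls, without lips, flare outward as a lead-in. Holders are set on the counter before it and slid in.
- end_cup (a point): Centre of the rim, 60 mm above the counter, of the fixed white square cup on the rail's end block (rail x=120 mm; the block reaches from x=90 to 150, y=+-31). The cup is exactly like a holder's.
- holder0_mid (a point): Sliding cup holder, 60 high, 0.25 kg. Point on its axis half-way up (30). Its x is the sliding direction (either way round), z up. Steel flange 60 (x) by 46 (y) by 8 high; neck 54 by 20 up to 24; white square cup 58 by 58 from 24 to 60, open pocket 52 by 52, 26 deep, flat floor. Grip the cup's flat sides, fingers closing along y (above the rail's 17 high lips). mm
- holder1_mid (a point): Sliding cup holder, 60 high, 0.25 kg. Point on its axis half-way up (30). Its x is the sliding direction (either way round), z up. Steel flange 60 (x) by 46 (y) by 8 high; neck 54 by 20 up to 24; white square cup 58 by 58 from 24 to 60, open pocket 52 by 52, 26 deep, flat floor. Grip the cup's flat sides, fingers closing along y (above the rail's 17 high lips). mm
- holder2_mid (a point): Sliding cup holder, 60 high, 0.25 kg. Point on its axis half-way up (30). Its x is the sliding direction (either way round), z up. Steel flange 60 (x) by 46 (y) by 8 high; neck 54 by 20 up to 24; white square cup 58 by 58 from 24 to 60, open pocket 52 by 52, 26 deep, flat floor. Grip the cup's flat sides, fingers closing along y (above the rail's 17 high lips). mm
- bottle0_mid (a point): Round-bottomed wobble bottle, 120 high, 0.2 kg, heavy at the bottom, rights itself when let go; may be absent. Point on its axis half-way up (60), z up its axis. Ball bottom 46 across; body narrows from 46 to a 29 neck; grey cap 34 across, from 82 to 120 high, to grip. Upright in a cup it rests on the pocket's floor: lowest point 34, this point 94 above the counter. mm
- bottle1_mid (a point): Round-bottomed wobble bottle, 120 high, 0.2 kg, heavy at the bottom, rights itself when let go; may be absent. Point on its axis half-way up (60), z up its axis. Ball bottom 46 across; body narrows from 46 to a 29 neck; grey cap 34 across, from 82 to 120 high, to grip. Upright in a cup it rests on the pocket's floor: lowest point 34, this point 94 above the counter. mm
- bottle2_mid (a point): Round-bottomed wobble bottle, 120 high, 0.2 kg, heavy at the bottom, rights itself when let go; may be absent. Point on its axis half-way up (60), z up its axis. Ball bottom 46 across; body narrows from 46 to a 29 neck; grey cap 34 across, from 82 to 120 high, to grip. Upright in a cup it rests on the pocket's floor: lowest point 34, this point 94 above the counter. mm
- bottle3_mid (a point): Round-bottomed wobble bottle, 120 high, 0.2 kg, heavy at the bottom, rights itself when let go; may be absent. Point on its axis half-way up (60), z up its axis. Ball bottom 46 across; body narrows from 46 to a 29 neck; grey cap 34 across, from 82 to 120 high, to grip. Upright in a cup it rests on the pocket's floor: lowest point 34, this point 94 above the counter. mm
- collar_a: Bystander, not part of the job: white bottle collar ring, 48 across, 14 high mm. Origin under its centre.
- collar_b: Bystander, not part of the job: white bottle collar ring, 48 across, 14 high mm. Origin under its centre.
- pacifier: Bystander, not part of the job: pacifier lying flat, 42 across, 23 high mm. Origin under its centre.
- beaker: Bystander, not part of the job: grey beaker, 70 across, 80 high mm. Origin under its centre.
- lid: Bystander, not part of the job: white lid lying flat, 60 across, 10 high mm. Origin under its centre.
There are look-alikes about, which are no part of the job. What is shaped like the part that bears bottle2_mid but pink or yellow is not meant.

How it is judged (in metres and radians):
At the end, for the whole second after the job is handed in: All holders upright under the lips within 5 mm of the mid-line, the first within 7 mm of touching the end block, each within 7 mm of touching a neighbour; each bottle down in a cup of the row or end block: within 15 mm of its centre, mid-point 88 to 100 mm up, within 0.25 rad of upright, at rest (y of holder0_mid in the frame of rail between -0.005 and 0.005 m and x of holder0_mid in the frame of rail between -0.08 and 0.066 m and height (world z) of holder0_mid between 0.025 and 0.035 m and angle between each of holder0_mid, holder1_mid, holder2_mid's own z axis and vertical below 0.1 rad and (distance between holder0_mid and holder1_mid below 0.067 m or distance between holder0_mid and holder2_mid below 0.067 m) and y of holder1_mid in the frame of rail between -0.005 and 0.005 m and x of holder1_mid in the frame of rail between -0.08 and 0.066 m and height (world z) of holder1_mid between 0.025 and 0.035 m and (distance between holder1_mid and holder0_mid below 0.067 m or distance between holder1_mid and holder2_mid below 0.067 m) and y of holder2_mid in the frame of rail between -0.005 and 0.005 m and x of holder2_mid in the frame of rail between -0.08 and 0.066 m and height (world z) of holder2_mid between 0.025 and 0.035 m and (distance between holder2_mid and holder0_mid below 0.067 m or distance between holder2_mid and holder1_mid below 0.067 m) and x of any of holder0_mid, holder1_mid, holder2_mid in the frame of rail above 0.053 m and (horizontal distance between bottle0_mid and end_cup below 0.015 m or horizontal distance between bottle0_mid and holder0_mid below 0.015 m or horizontal distance between bottle0_mid and holder1_mid below 0.015 m or horizontal distance between bottle0_mid and holder2_mid below 0.015 m) and height (world z) of bottle0_mid between 0.088 and 0.1 m and angle between each of bottle0_mid, bottle1_mid, bottle2_mid, bottle3_mid's own z axis and vertical below 0.25 rad and linear speed of each of bottle0, bottle1, bottle2, bottle3 below 0.03 m/s and (horizontal distance between bottle1_mid and end_cup below 0.015 m or horizontal distance between bottle1_mid and holder0_mid below 0.015 m or horizontal distance between bottle1_mid and holder1_mid below 0.015 m or horizontal distance between bottle1_mid and holder2_mid below 0.015 m) and height (world z) of bottle1_mid between 0.088 and 0.1 m and (horizontal distance between bottle2_mid and end_cup below 0.015 m or horizontal distance between bottle2_mid and holder0_mid below 0.015 m or horizontal distance between bottle2_mid and holder1_mid below 0.015 m or horizontal distance between bottle2_mid and holder2_mid below 0.015 m) and height (world z) of bottle2_mid between 0.088 and 0.1 m and (horizontal distance between bottle3_mid and end_cup below 0.015 m or horizontal distance between bottle3_mid and holder0_mid below 0.015 m or horizontal distance between bottle3_mid and holder1_mid below 0.015 m or horizontal distance between bottle3_mid and holder2_mid below 0.015 m) and height (world z) of bottle3_mid between 0.088 and 0.1 m).
It fails at once if a bystander is pushed more than 8 cm from its place or tipped over (distance of any of collar_a, collar_b, pacifier, beaker, lid from where it was at the start of the episode above 0.08 m or angle between any of collar_a, collar_b, pacifier, beaker, lid's own z axis and vertical above 0.8 rad).
Of bottle0, bottle1, bottle2, bottle3 only 2 to 4 are there at a start; the rules pass over those that are not, and their reading is None.
At some moment in a run one of holder0, holder1, holder2 may be knocked a few centimetres aside while the robot is not near it.
Once in a run the grip may slacken for a moment while it holds something.
It also fails if it takes over 210 s, if anything falls off the work surface, if the arm or the gripper's body presses on something with over 40 N, if the wrist force passes 120 N, or if a joint passes its speed limit or range.

## Working session

There is one attempt and no reset: what is moved stays moved. The work goes in short steps, Python scripts to look and compute and a tool call to move; the robot and the scene stay as the last step left them, time stands still between calls to the robot, and variables do not carry over. Pictures are saved under pics/ and viewed, about 12 in all and at most 16, crops included, and the job is handed in when it is done.

Besides the shell and the picture viewer there is one more tool, called after "Request:" as name(argument=value, ...) on one line, values as JSON. jog_arm: Moves the arm, as the interface text tells. Its arguments: {"type":"object","properties":{"linear":{"type":"array","items":{"type":"array","items":{"type":"number"}}},"rot":{"type":"array","items":{"type":"array","items":{"type":"number"}}},"hand":{"type":"array","items":{"type":"number"}},"newtons":{"type":"number"}},"required":["linear","rot","hand"]}

```bash
ls; mkdir -p pics; cat > h.py <<'E'
import numpy as np, cv2
from station import ctrl
from scipy.spatial.transform import Rotation as R
def rot(c):
    r=np.array(c["rotation"],float)
    return r if r.shape==(3,3) else R.from_quat(np.roll(r,-1)).as_matrix()
def ray(p,u,v):
    K=np.array(p["K"]);d=np.array([(u-K[0,2])/K[0,0],(v-K[1,2])/K[1,1],1.])
    return np.array(p["position"],float),rot(p)@d
def at_z(p,u,v,z):
    o,d=ray(p,u,v);return o+d*(z-o[2])/d[2]
def cloud(p):
    K=np.array(p["K"]);z=p["range_z"];v,u=np.indices(z.shape)
    c=np.stack([(u-K[0,2])/K[0,0]*z,(v-K[1,2])/K[1,1]*z,z],-1)
    return c@rot(p).T+np.array(p["position"],float)
def save(p,n): cv2.imwrite("pics/"+n,p["frame"][:,:,::-1])
E
python3 - <<'E'
from h import *
s=ctrl.sense();print(s)
for n in("scene","side"):
    p=ctrl.get_image(n);save(p,n+"0.png");C=cloud(p)
    print(n,np.round(p["position"]),np.round(rot(p),2).tolist(),np.round(np.array(p["K"])).tolist())
    for t,z in(("rail",0),("mouth",0),("end_cup",60),("holder0_mid",30),("bottle0_mid",60),("beaker",0),("collar_a",0),("pacifier",0),("lid",0)):
        for d in ctrl.place_of(p,t):
            u,v=d["location"];print(t,round(d["p"],2),np.round([u,v]),np.round(at_z(p,u,v,z)))
E
python3 -c "
import cv2,numpy as np
a=cv2.imread('pics/scene0.png');b=cv2.imread('pics/side0.png')
"
```

```text
pics
{'t': 0.0, 'joint_pos': array([ 2.55564360e-06,  1.26356155e-01, -4.06289893e-02,  1.40540808e+00,
        4.00047653e-05,  1.57079900e+00]), 'joint_velocities': array([ 0.00025879, -0.00116864,  0.00073582,  0.00154933,  0.0007952 ,
        0.00055934]), 'tau': array([-1.88969068e-03, -4.35916471e+01,  3.52923596e+01,  1.73015334e-02,
       -7.00984879e-05, -2.14169546e-05]), 'ee_pos': array([5.24520582e+02, 1.45740640e-02, 1.95231428e+02]), 'tool_rot': array([ 0.49961058, -0.50038903,  0.5004091 , -0.49959065]), 'force': array([ 0.39407282, -0.38983228, -0.2392209 ]), 'moment': array([ 0.04219612, -0.01034766,  0.02728239]), 'width': 85.33102139064485}
scene [961.  92. 928.] [[-0.22, 0.86, -0.46], [0.98, 0.19, -0.09], [0.01, -0.47, -0.88]] [[456.0, 0.0, 282.0], [0.0, 456.0, 207.0], [0.0, 0.0, 1.0]]
rail 0.96 [292. 276.] [635.  49.  -0.]
rail 0.26 [444. 289.] [592. 367.   0.]
mouth 0.6 [248. 265.] [629. -48.   0.]
end_cup 0.95 [350. 282.] [643. 167.  60.]
holder0_mid 0.72 [247. 196.] [481. -88.  30.]
beaker 0.6 [445. 292.] [599. 370.   0.]
collar_a 0.76 [165. 203.] [ 524. -274.    0.]
collar_a 0.76 [396. 253.] [532. 262.   0.]
collar_a 0.37 [250. 196.] [463. -87.   0.]
pacifier 0.67 [291. 176.] [388.  -6.   0.]
lid 0.77 [236. 168.] [ 396. -138.    0.]
side [ 28. 581. 919.] [[-0.77, -0.48, 0.42], [-0.64, 0.58, -0.51], [0.0, -0.66, -0.76]] [[484.0, 0.0, 277.0], [0.0, 484.0, 200.0], [0.0, 0.0, 1.0]]
rail 0.94 [220. 203.] [638.  61.   0.]
mouth 0.88 [252. 177.] [634. -58.  -0.]
end_cup 0.82 [178. 210.] [654. 173.  60.]
holder0_mid 0.86 [306. 190.] [482. -89.  30.]
beaker 0.76 [136. 295.] [593. 365.   0.]
collar_a 0.49 [188. 281.] [533. 269.   0.]
collar_a 0.48 [328. 149.] [ 543. -273.    0.]
pacifier 0.58 [314. 238.] [390.  -1.   0.]
lid 0.8 [344. 206.] [ 392. -130.    0.]
```

View pics/scene0.png

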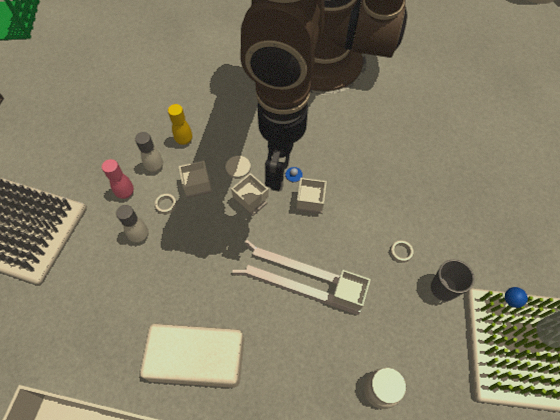

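View pics/side0.png

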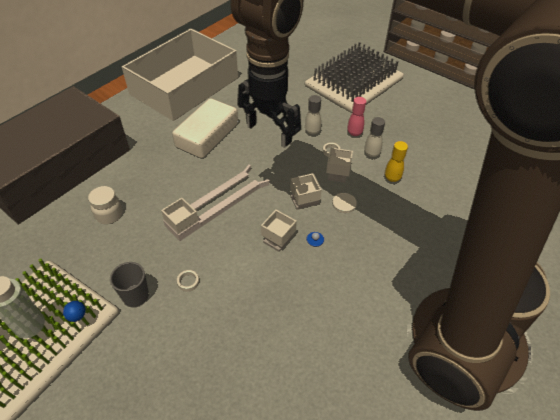

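Candidates in the scene picture: the holders are at (195,179), (250,195) and (311,195). The bottles with light bodies and grey caps are at (148,152) and (132,225). The pink one (118,180) and yellow one (180,125) are look-alikes. The rail runs from (245,260) to the end cup at (350,288). I'll measure these with depth.

```bash
cat >> h.py <<'E'
def clus(p,zlo,zhi,box,minn=15):
    C=cloud(p);x0,x1,y0,y1=box
    m=(C[...,2]>zlo)&(C[...,2]<zhi)&(C[...,0]>x0)&(C[...,0]<x1)&(C[...,1]>y0)&(C[...,1]<y1)&(p["range_z"]>0)
    n,l,st,ce=cv2.connectedComponentsWithStats(m.astype(np.uint8),connectivity=8)
    out=[]
    for i in range(1,n):
        if st[i,4]>=minn:
            q=C[l==i];r=cv2.minAreaRect(q[:,:2].astype(np.float32))
            out.append((np.round(ce[i]),st[i,4],np.round(r[0],1),np.round(r[1],1),round(r[2],1),np.round(np.percentile(q[:,2],[5,50,95]),0)))
    return out
E
python3 - <<'E'
from h import *
for n in("scene","side"):
    p=ctrl.get_image(n);print(n)
    print(" cups z50-66")
    for o in clus(p,52,68,(330,760,-420,260)):print(*o)
    print(" caps z85-130")
    for o in clus(p,90,130,(300,760,-420,-120)):print(*o)
    print(" rail 12-22")
    for o in clus(p,11,22,(560,720,-120,180),30):print(*o)
    for nm in("bottle0_mid","holder0_mid"):
        for d in ctrl.find_in(p,nm):print(nm,round(d["p"],2),np.round(d["rect"]))
    cv2.imwrite("pics/crop_%s.png"%n,cv2.resize(p["frame"][:,:,::-1][90:310,90:380] if n=="scene" else p["frame"][:,:,::-1][80:280,140:420],None,fx=2.7,fy=2.7,interpolation=cv2.INTER_CUBIC))
E
```

```text
scene
 cups z50-66
[181. 130.] 107 [ 354.1 -280.2] [25.2 40.5] 30.2 [53. 61. 67.]
[151. 157.] 115 [ 444.1 -322.4] [23.5 40.5] 38.8 [53. 61. 68.]
[194. 175.] 215 [ 467.9 -212.1] [62. 58.] 28.4 [53. 59. 63.]
[249. 189.] 247 [477.1 -80.7] [60.8 60.1] 57.2 [53. 59. 62.]
[120. 185.] 125 [ 527.2 -362.5] [22.2 40.6] 47.2 [53. 60. 67.]
[312. 192.] 225 [452.3  54.3] [59.9 58.3] 5.1 [53. 59. 63.]
[135. 229.] 123 [ 622.3 -292.5] [26.7 41. ] 50.2 [53. 60. 67.]
[353. 288.] 254 [651.7 173.5] [58.  59.4] 81.9 [53. 60. 63.]
 caps z85-130
[176. 113.] 259 [ 347.8 -283.8] [32.9 34. ] 48.2 [ 93. 118. 122.]
[144. 142.] 277 [ 437.3 -328. ] [34. 33.] 33.0 [ 93. 118. 122.]
[112. 169.] 300 [ 521.5 -369.2] [32.8 33.8] 86.9 [ 94. 118. 122.]
[126. 215.] 322 [ 617.6 -297.8] [33.7 32.8] 75.2 [ 93. 118. 121.]
 rail 12-22
[294. 264.] 833 [611.4  40.3] [214.5  25.5] 80.1 [14. 17. 20.]
[289. 284.] 921 [658.2  54.1] [254.9  26.6] 84.3 [13. 17. 20.]
holder0_mid 0.71 [249. 193.  39.  41.]
side
 cups z50-66
[313. 119.] 80 [ 612.7 -289.1] [39.  22.4] 35.3 [53. 60. 67.]
[356. 121.] 80 [ 519.6 -361. ] [39.7 24.3] 21.7 [53. 60. 66.]
[374. 142.] 85 [ 434.2 -317.7] [38.3 18.9] 26.3 [53. 60. 67.]
[339. 158.] 171 [ 470.9 -212.9] [57.8 64.7] 27.9 [53. 58. 62.]
[395. 166.] 99 [ 346.3 -275.9] [38.8 21.9] 23.9 [53. 61. 67.]
[305. 185.] 219 [479.8 -80.5] [59.5 64. ] 56.6 [53. 58. 63.]
[178. 212.] 239 [654.6 173.4] [59.2 63.1] 81.9 [53. 58. 62.]
[278. 224.] 250 [454.6  54. ] [60.8 60.3] 3.1 [53. 59. 63.]
 caps z85-130
[314. 103.] 182 [ 619.  -297.7] [33.7 34.1] 30.2 [ 93. 114. 122.]
[359. 104.] 182 [ 523.5 -368.5] [32.5 35.2] 42.7 [ 92. 115. 122.]
[377. 125.] 207 [ 439.3 -327.4] [32.8 35. ] 8.6 [ 93. 115. 122.]
[399. 149.] 221 [ 349.9 -283.2] [32.2 36. ] 57.4 [ 94. 116. 122.]
 rail 12-22
[220. 189.] 477 [657.5  24.3] [200.7  27.8] 85.3 [13. 17. 20.]
[227. 202.] 593 [616.3  55.8] [246.6  28.3] 80.6 [13. 17. 20.]
holder0_mid 0.81 [305. 191.  28.  37.]
```

View pics/crop_scene.png

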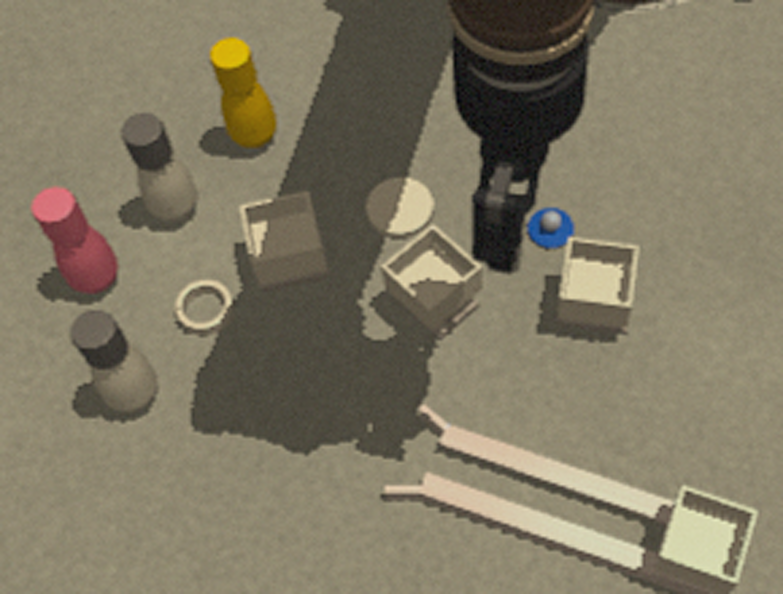

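```bash
python3 - <<'E'
from h import *
H=[(469.5,-212.5,28.2),(478.5,-80.6,57),(453.5,54.2,4)]
for n in("scene","side"):
    p=ctrl.get_image(n);C=cloud(p)
    for h in H:
        a=np.deg2rad(h[2]);d=C[...,:2]-np.array(h[:2]);X=d@[np.cos(a),np.sin(a)];Y=d@[-np.sin(a),np.cos(a)];Z=C[...,2]
        for nm,A,B in(("+X",X,Y),("-X",-X,Y),("+Y",Y,X),("-Y",-Y,X)):
            r=[]
            for lo,hi in((3,8),(9,13),(13,17),(17,22),(26,34),(40,50)):
                m=(abs(B)<18)&(A>5)&(A<33)&(Z>lo)&(Z<hi)
                r.append((int(m.sum()),round(float(np.median(A[m])),0) if m.sum() else None))
            if sum(x[0] for x in r)>8:print(n,h,nm,r)
    for b in ("bottle0_mid","bottle1_mid"):
        print([(round(d["p"],2),np.round(d["location"])) for d in ctrl.place_of(p,b)])
E
```

```text
scene (469.5, -212.5, 28.2) +X [(31, 21.0), (11, 20.0), (0, None), (0, None), (31, 27.0), (36, 27.0)]
scene (469.5, -212.5, 28.2) -X [(0, None), (0, None), (0, None), (0, None), (47, 16.0), (42, 28.0)]
scene (469.5, -212.5, 28.2) +Y [(8, 30.0), (3, 31.0), (0, None), (0, None), (32, 13.0), (1, 30.0)]
scene (469.5, -212.5, 28.2) -Y [(3, 25.0), (0, None), (0, None), (0, None), (18, 13.0), (2, 25.0)]
scene (478.5, -80.6, 57) +X [(23, 28.0), (20, 27.0), (5, 26.0), (5, 27.0), (34, 28.0), (27, 28.0)]
scene (478.5, -80.6, 57) -X [(0, None), (0, None), (0, None), (0, None), (49, 15.0), (27, 27.0)]
scene (478.5, -80.6, 57) +Y [(0, None), (0, None), (0, None), (0, None), (45, 17.0), (21, 27.0)]
scene (478.5, -80.6, 57) -Y [(9, 22.0), (0, None), (0, None), (0, None), (42, 14.0), (19, 28.0)]
scene (453.5, 54.2, 4) +X [(26, 21.0), (5, 21.0), (0, None), (1, 25.0), (37, 27.0), (35, 27.0)]
scene (453.5, 54.2, 4) -X [(0, None), (0, None), (0, None), (0, None), (51, 15.0), (35, 28.0)]
scene (453.5, 54.2, 4) +Y [(1, 31.0), (0, None), (0, None), (0, None), (40, 17.0), (1, 26.0)]
scene (453.5, 54.2, 4) -Y
[... 599 characters left out ...]
ide (478.5, -80.6, 57) -X [(6, 19.0), (4, 14.0), (0, None), (0, None), (24, 14.0), (14, 25.0)]
side (478.5, -80.6, 57) +Y [(28, 20.0), (14, 18.0), (0, None), (0, None), (25, 26.0), (36, 27.0)]
side (478.5, -80.6, 57) -Y [(0, None), (0, None), (0, None), (0, None), (49, 15.0), (38, 28.0)]
side (453.5, 54.2, 4) +X [(0, None), (0, None), (0, None), (0, None), (46, 17.0), (22, 28.0)]
side (453.5, 54.2, 4) -X [(16, 22.0), (1, 22.0), (0, None), (0, None), (28, 13.0), (21, 27.0)]
side (453.5, 54.2, 4) +Y [(33, 27.0), (12, 26.0), (9, 26.0), (7, 26.0), (32, 28.0), (34, 28.0)]
side (453.5, 54.2, 4) -Y [(0, None), (0, None), (0, None), (0, None), (49, 17.0), (35, 27.0)]
[]
[(0.53, array([254., 176.]))]
```

View pics/crop_side.png

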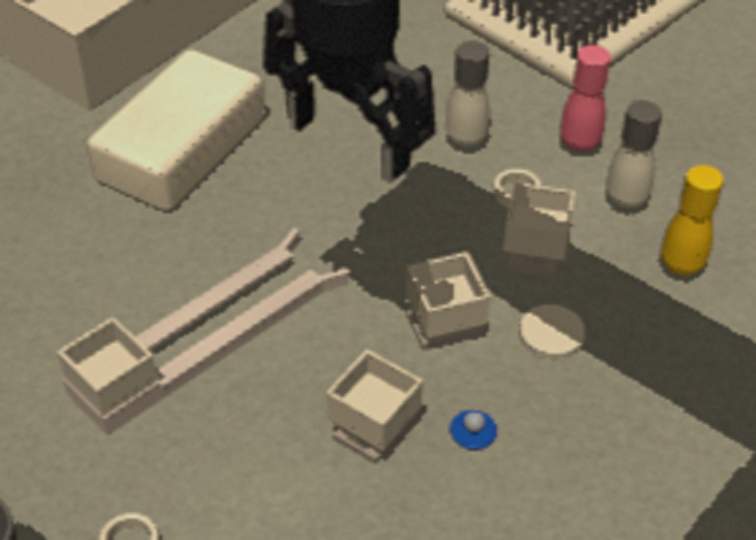

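The views agree, and all three holder orientations are clear. The long side is rail-x at 118° for the left holder, 57° for the middle one and 94° for the right one. The jaws will go along the other axis. The rail axis is about 82°. I'll start with the right-hand holder.

Request:
jog_arm(linear=[[-0.054,0.09,-0.0715],[-0.054,0.09,-0.0715],[-0.054,0.09,-0.0715],[-0.054,0.13,-0.0715],[-0.054,0.172,-0.0715],[-0.054,0.172,-0.0715],[-0.054,0.172,-0.0715],[-0.054,0.172,-0.0715],[-0.054,0.172,-0.0715],[-0.054,0.172,-0.0715],[-0.054,0.172,-0.0715],[-0.054,0.172,-0.0715],[-0.054,0.172,-0.0715],[-0.054,0.172,-0.0715]], rot=[[0,-4,0],[0,-4,0],[0,-4,0],[0,-4,0],[0,-4,0],[0,-4,0],[0,-4,0],[0,-4,0],[0,-4,0],[0,-4,0],[0,-4,0],[0,-4,0],[0,-4,0],[0,-4,0]], hand=[0,0,0,0,0,0,0,255,255,255,255,255,255,255], newtons=40)

```text
t: 3.35
ee_pos: [453.4, 54.0, 23.9]
tool_rot: [-0.517, 0.517, -0.482, 0.482]
force: [0.2, -0.2, -0.3]
width: -0.1
```

Nothing in the jaws, so the holder has probably been knocked aside. I'll lift and look.

Request:
jog_arm(linear=[[0,-0.06,0],[0,-0.12,0],[0,-0.15,0]], rot=[[0,0,0],[0,0,0],[0,0,0]], hand=[255,0,0])

```text
t: 3.72
ee_pos: [454.6, 54.1, 177.4]
tool_rot: [0.518, -0.516, 0.481, -0.483]
force: [0.3, 0.2, -1.6]
width: 35.9
```

```bash
python3 - <<'E'
from h import *
print(ctrl.sense()["ee_pos"])
for n in("scene","side"):
    p=ctrl.get_image(n);print(n)
    for o in clus(p,52,68,(330,760,-420,260),60):print(*o)
    save(p,n+"1.png")
E
```

```text
[454.59368348  54.12878733 177.40486778]
scene
[181. 130.] 109 [ 354.  -280.3] [25.2 41.1] 32.2 [52. 59. 67.]
[151. 158.] 123 [ 445.7 -321.6] [24.1 40.6] 36.7 [52. 59. 67.]
[193. 175.] 216 [ 467.5 -212.3] [62.2 58. ] 27.7 [54. 59. 63.]
[250. 189.] 239 [477.2 -80.5] [60.4 59.4] 57.0 [53. 59. 62.]
[121. 184.] 120 [ 527.2 -362.5] [25.2 40.6] 47.4 [53. 60. 67.]
[312. 192.] 224 [451.9  54.4] [60.7 58.3] 3.3 [53. 59. 62.]
[135. 229.] 123 [ 622.2 -292.6] [25.4 40. ] 49.8 [53. 61. 67.]
[353. 288.] 256 [651.9 173.2] [57.8 59.6] 82.2 [53. 60. 63.]
side
[313. 119.] 85 [ 614.5 -289.9] [38.9 23.5] 26.6 [53. 61. 67.]
[356. 121.] 86 [ 519.5 -359.1] [39.2 25.4] 17.3 [53. 59. 67.]
[374. 142.] 95 [ 436.2 -319.3] [39.5 27.1] 21.4 [53. 60. 67.]
[340. 158.] 177 [ 470.5 -212.3] [57.8 62.8] 28.1 [53. 58. 62.]
[395. 166.] 92 [ 346.4 -274.1] [40.2 22.2] 18.3 [53. 60. 67.]
[305. 185.] 213 [480.4 -81. ] [60.  62.7] 56.6 [53. 58. 63.]
[178. 212.] 240 [653.5 173.8] [58.6 61.3] 81.4 [53. 59. 62.]
[278. 224.] 249 [454.3  54.1] [60.6 61.3] 4.4 [53. 59. 63.]
```

View pics/side1.png

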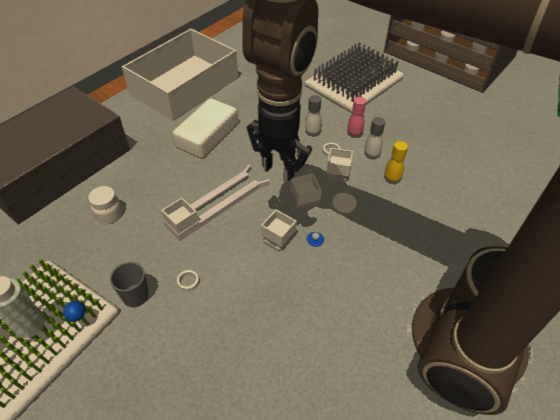

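```bash
python3 - <<'E'
from h import *
s=ctrl.sense();print(s["ee_pos"],s["joint_pos"].round(3),s["width"],ctrl.pinch_z)
for n in("scene","side"):
    p=ctrl.get_image(n);C=cloud(p);f=p["frame"]
    for lo,hi in((90,120),(120,150),(150,180),(180,200),(200,220),(220,240),(240,270)):
        m=(C[...,2]>lo)&(C[...,2]<hi)&(abs(C[...,0]-454)<110)&(abs(C[...,1]-54)<110)&(p["range_z"]>0)
        q=C[m]
        if len(q)>3:print(n,lo,len(q),q.min(0).round(),q.max(0).round(),np.median(q,0).round())
p=ctrl.get_image("wrist");save(p,"wrist1.png");print(p["position"],rot(p).round(2).tolist(),np.array(p["K"])[0,0])
E
```

```text
[455.52068326  54.24444184 177.83050383] [ 0.119 -0.005 -0.219  1.35   0.     1.62 ] 50.76951388242992 18.700000000000003
scene 220 49 [427.  43. 220.] [494.  68. 239.] [491.  58. 229.]
scene 240 24 [486.  44. 240.] [512.  72. 270.] [509.  59. 267.]
side 200 11 [420.  49. 216.] [487.  68. 220.] [485.  59. 218.]
side 220 138 [413.  44. 220.] [498.  69. 240.] [484.  60. 231.]
side 240 293 [395.  41. 240.] [518.  72. 270.] [426.  62. 261.]
[448.96303925 125.33916005 352.74618555] [[1.0, 0.07, 0.02], [0.07, -0.96, -0.28], [0.0, 0.28, -0.96]] 308.33982851710095
```

View pics/wrist1.png

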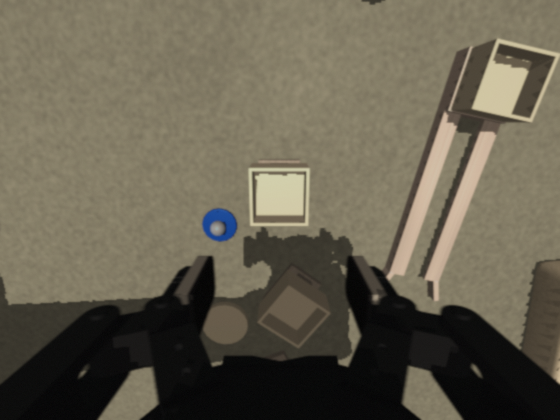

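Request:
jog_arm(linear=[[0,0,0],[0,0,0],[0,0,0],[0,0,0],[0,0,0],[0,0,0]], rot=[[0,0,0],[0,0,0],[0,0,0],[0,0,0],[0,0,0],[0,0,0]], hand=[255,255,255,255,255,255])

```text
t: 4.72
ee_pos: [453.5, 54.0, 174.0]
tool_rot: [0.517, -0.517, 0.482, -0.482]
force: [0.6, 0.5, 0.3]
width: -0.0
```

```bash
python3 - <<'E'
from h import *
s=ctrl.sense();print(s["ee_pos"],s["width"])
for n in("scene","side","wrist"):
    p=ctrl.get_image(n);C=cloud(p)
    m=(C[...,2]>90)&(C[...,2]<300)&(abs(C[...,0]-454)<110)&(abs(C[...,1]-54)<60)&(p["range_z"]>0)
    q=C[m];z=np.sort(q[:,2]);print(n,len(q),z[:5].round());t=q[q[:,2]<z[0]+12];print(t.mean(0).round(),t.min(0).round(),t.max(0).round())
    if n!="wrist":
        u,v=np.where(m)[1],np.where(m)[0];c=p["frame"][v.min()-10:v.max()+70,u.min()-40:u.max()+40,::-1];print(u.min(),u.max(),v.min(),v.max())
        if n=="side":cv2.imwrite("pics/tip.png",cv2.resize(c,None,fx=4,fy=4)[:600,:800])
E
```

```text
[453.48894496  53.99914529 174.0144378 ] -0.001213127006659418
scene 189 [213. 213. 213. 214. 215.]
[462.  56. 218.] [457.  45. 213.] [466.  66. 225.]
310 330 129 154
side 870 [210. 211. 212. 213. 213.]
[451.  63. 217.] [442.  49. 210.] [467.  67. 222.]
249 309 135 180
wrist 43185 [214. 214. 214. 214. 214.]
[453.  62. 221.] [440.  59. 214.] [467.  65. 226.]
```

View pics/tip.png

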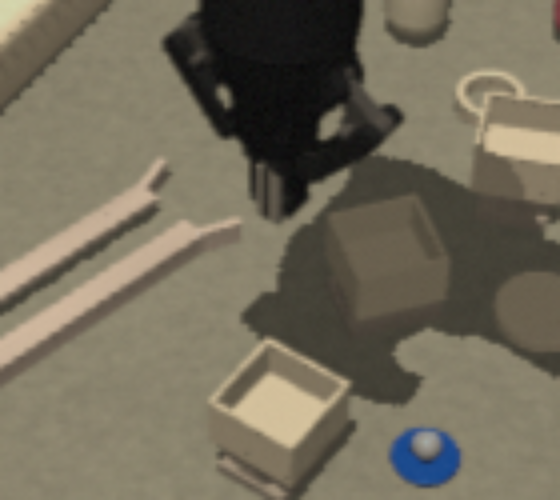

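```bash
python3 - <<'E'
from h import *
p=ctrl.get_image("wrist")
for o in clus(p,52,68,(330,760,-150,260),100):print(*o)
C=cloud(p);print("floor",np.median(C[0:100,100:300,2]))
p=ctrl.get_image("side")
K=np.array(p["K"])
for z in(174,212):
    c=rot(p).T@(np.array([453.5,54,z])-p["position"]);print(z,(K@c/c[2])[:2].round())
E
```

```text
[514.  79.] 2069 [652.9 171.1] [58.7 60.2] 82.8 [53. 60. 62.]
[279. 196.] 978 [452.9  52.4] [57.9 58.1] 3.8 [54. 61. 62.]
floor 0.858428878413207
174 [279. 189.]
212 [279. 176.]
```

All three cameras put the shut fingertips about 37 mm above the reported TCP, and the wrist camera also sees the floor at 0 and the cup at 60. That explains closing just above the cup. I'll take tip z as reported z + 37 and retry.

Request:
jog_arm(linear=[[0,0.03,0],[0,0.06,0],[0,0.09,0],[0,0.09,0],[0,0.09,0],[0,0.12,0],[0,0.15,0],[0,0.17,0],[0,0.185,0],[0,0.185,0],[0,0.185,0],[0,0.185,0],[0,0.185,0],[0,0.185,0],[0,0.185,0],[0,0.185,0]], rot=[[0,0,0],[0,0,0],[0,0,0],[0,0,0],[0,0,0],[0,0,0],[0,0,0],[0,0,0],[0,0,0],[0,0,0],[0,0,0],[0,0,0],[0,0,0],[0,0,0],[0,0,0],[0,0,0]], hand=[0,0,0,0,0,0,0,0,0,0,255,255,255,255,255,255], newtons=40)

```text
t: 6.98
ee_pos: [454.2, 54.1, -9.8]
tool_rot: [0.518, -0.517, 0.482, -0.483]
force: [0.8, -0.3, 6.1]
width: 57.7
```

Request:
jog_arm(linear=[[0,-0.05,0],[0,-0.085,0],[0.04,-0.085,0.034],[0.08,-0.085,0.067],[0.12,-0.085,0.1],[0.15,-0.085,0.126],[0.175,-0.075,0.147],[0.175,-0.06,0.147],[0.175,-0.06,0.147],[0.175,-0.06,0.147]], rot=[[0,0,0],[0,0,0],[0,3,0],[0,6,0],[0,9,0],[0,12,0],[0,12,0],[0,12,0],[0,12,0],[0,12,0]], hand=[255,255,255,255,255,255,255,255,255,255])

```text
t: 8.22
ee_pos: [611.7, -109.6, 49.1]
tool_rot: [0.464, -0.464, 0.534, -0.533]
force: [0.4, 0.6, -3.4]
width: 57.3
```

```bash
python3 - <<'E'
from h import *
s=ctrl.sense();print(s["ee_pos"],s["width"],s["force"].round(1))
p=ctrl.get_image("wrist");save(p,"wrist2.png");C=cloud(p)
u0=np.array([.139,.990]);v0=np.array([-.990,.139])
d=C[...,:2]-np.array([652.9,173]);S=d@u0+120;T=d@v0;Z=C[...,2]
for lo in range(-130,90,20):
    m=(S>lo)&(S<lo+20)&(Z>13)&(Z<21)&(abs(T)<45)
    t=T[m]
    for sg in(-1,1):
        q=t[t*sg>0]
        if len(q)>10:print(lo,sg,len(q),np.percentile(q,[2,98]).round(1),end=" | ")
    print()
for o in clus(p,52,68,(600,700,130,220),100):print(*o)
E
```

```text
[ 611.65107519 -109.60460397   49.14623882] 57.32352043606615 [ 0.4  0.6 -3.4]
-130 -1 250 [-40.4 -30.5] | -130 1 249 [27.3 37.2] | 
-110 -1 642 [-34.1 -14.8] | -110 1 666 [11.5 30.9] | 
-90 -1 943 [-32.  -14.5] | -90 1 938 [11.8 29.1] | 
-70 -1 1030 [-32.1 -14.5] | -70 1 1025 [11.7 29.3] | 
-50 -1 1141 [-31.9 -14.3] | -50 1 1122 [11.9 29.4] | 
-30 -1 230 [-32.  -14.4] | -30 1 235 [11.8 29.3] |
```

View pics/wrist2.png

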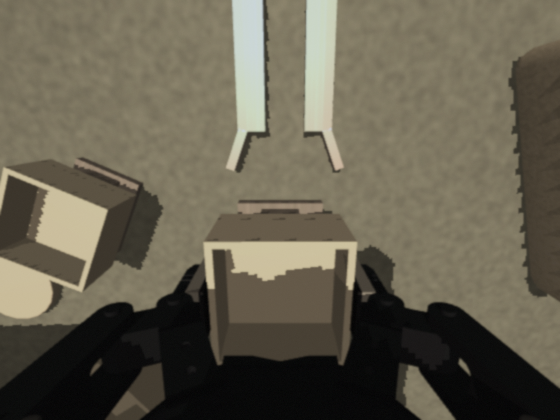

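The picture shows the open mouth at (285,135) and the held holder straight ahead of it, flange at (280,210). I'll measure the lateral offset.

```bash
python3 - <<'E'
from h import *
p=ctrl.get_image("wrist");C=cloud(p)
u0=np.array([.139,.990]);v0=np.array([-.990,.139])
d=C[...,:2]-np.array([652.9,173]);S=d@u0+120;T=d@v0;Z=C[...,2]
v,u=np.indices(Z.shape);w=(u>195)&(u<365)&(v>195)&(v<365)
for lo,hi in((60,70),(70,85),(85,95),(95,105),(105,112),(112,122)):
    m=w&(Z>lo)&(Z<hi)&(S<-120)&(S>-200)
    if m.sum()>20:print(lo,m.sum(),"T",np.percentile(T[m],[1,99]).round(1),"S",np.percentile(S[m],[1,50,99]).round(1))
E
```

```text
60 1021 T [-21.5  23.8] S [-143.  -138.7 -136.9]
70 227 T [-26.6  26.4] S [-140.6 -140.1 -138.2]
85 8381 T [-24.9  27. ] S [-193.4 -169.9 -138. ]
95 3624 T [-33.1  29.7] S [-194.  -176.  -137.9]
105 2739 T [-32.7  34.7] S [-194.1 -177.1 -137.8]
112 6182 T [-31.3  32.5] S [-194.  -155.1 -137.8]
```

Request:
jog_arm(linear=[[0,0.02,0.0025],[0,0.045,0.0025],[0,0.059,0.0025],[0,0.059,0.0025],[-0.01,0.059,0.0025],[-0.02,0.059,0.0025],[-0.03,0.059,0.0025],[-0.04,0.059,0.0025],[-0.05,0.059,0.0025],[-0.06,0.059,0.0025],[-0.07,0.059,0.0025],[-0.08,0.059,0.0025],[-0.09,0.059,0.0025],[-0.1,0.059,0.0025],[-0.1,0.059,0.0025]], rot=[[0,0,0],[0,0,0],[0,0,0],[0,0,0],[0,0,0],[0,0,0],[0,0,0],[0,0,0],[0,0,0],[0,0,0],[0,0,0],[0,0,0],[0,0,0],[0,0,0],[0,0,0]], hand=[255,255,255,255,255,255,255,255,255,255,255,255,255,255,255])

```text
t: 10.2
ee_pos: [628.8, -10.9, -10.0]
tool_rot: [-0.464, 0.464, -0.533, 0.533]
force: [-0.0, -0.6, -2.5]
width: 57.4
```

Request:
jog_arm(linear=[[-0.02,0,0],[-0.04,0,0],[-0.06,0,0],[-0.08,0,0],[-0.1,0,0],[-0.115,0,0],[-0.12,0,0],[-0.123,0,0],[-0.126,0,0],[-0.128,0,0]], rot=[[0,0,0],[0,0,0],[0,0,0],[0,0,0],[0,0,0],[0,0,0],[0,0,0],[0,0,0],[0,0,0],[0,0,0]], hand=[255,255,255,255,255,255,255,255,255,255], newtons=25)

```text
t: 11.45
ee_pos: [646.4, 113.5, -9.9]
tool_rot: [-0.463, 0.464, -0.533, 0.535]
force: [-0.9, -7.6, 0.6]
width: 57.2
```

Request:
jog_arm(linear=[[-0.001,0,0],[-0.002,0,0],[-0.002,0,0]], rot=[[0,0,0],[0,0,0],[0,0,0]], hand=[255,255,255])

```text
t: 11.82
ee_pos: [646.4, 113.6, -9.8]
tool_rot: [-0.462, 0.465, -0.533, 0.536]
force: [-2.8, -10.2, 1.0]
width: 57.4
```

Request:
jog_arm(linear=[[0.003,0,0],[0.003,0,0],[0.003,0,0],[0.003,-0.01,0],[0.003,-0.06,0],[0.003,-0.12,0],[0.06,-0.15,-0.04],[0.12,-0.15,-0.08],[0.17,-0.13,-0.11],[0.219,-0.12,-0.138],[0.219,-0.12,-0.138],[0.219,-0.12,-0.138]], rot=[[0,0,0],[0,0,0],[0,0,0],[0,0,0],[0,0,0],[0,0,0],[0,6,0],[0,12,0],[0,18,0],[0,25,0],[0,25,0],[0,25,0]], hand=[0,0,0,0,0,0,0,0,0,0,0,0])

```text
t: 13.32
ee_pos: [479.8, -81.0, 110.8]
tool_rot: [-0.338, 0.337, -0.621, 0.622]
force: [0.7, 0.1, 0.5]
width: 85.2
```

```bash
python3 - <<'E'
from h import *
s=ctrl.sense();print(s["ee_pos"],s["width"],s["joint_pos"].round(2))
for n in("scene","side","wrist"):
    p=ctrl.get_image(n);print(n)
    for o in clus(p,52,68,(330,760,-260,260),100):print(*o)
E
```

```text
[479.8379617  -80.95666516 110.84539369] 85.22673402954469 [-0.17  0.07 -0.29  1.21  0.    1.98]
scene
[194. 175.] 232 [ 467.9 -212.1] [61.6 58. ] 28.4 [53. 59. 63.]
[250. 189.] 247 [477.3 -81. ] [61.2 59.3] 57.3 [53. 59. 63.]
[338. 283.] 494 [648.4 143.4] [118.8  60.4] 83.7 [53. 60. 63.]
side
[339. 158.] 175 [ 470.5 -212.3] [57.8 63.4] 27.4 [53. 58. 62.]
[305. 185.] 223 [479.8 -80. ] [59.3 64.1] 58.0 [53. 58. 62.]
[189. 205.] 470 [650.4 143.5] [119.5  63.9] 82.5 [53. 59. 63.]
wrist
[277. 218.] 1624 [478.3 -82.4] [59.  58.2] 57.3 [53. 60. 62.]
[337. 325.] 883 [ 465.9 -208.1] [58.3 47.3] 27.3 [53. 59. 61.]
[372. 354.] 327 [ 478.3 -238.3] [48.2  4.2] 25.5 [52. 57. 61.]
```

Request:
jog_arm(linear=[[0,0.05,0],[0,0.1,0],[0,0.121,0],[0,0.121,0],[0,0.121,0],[0,0.121,0],[0,0.121,0],[0,0.121,0],[0,0.121,0],[0,0.08,0],[0,0.05,0],[-0.016,0.05,0.043],[-0.032,0.05,0.086],[-0.048,0.05,0.13],[-0.048,0.061,0.13],[-0.048,0.061,0.13],[-0.048,0.061,0.13]], rot=[[0,0,0],[0,0,0],[0,0,0],[0,0,0],[0,0,0],[0,0,0],[0,0,0],[0,0,0],[0,0,0],[0,0,0],[0,0,0],[0,-8,0],[0,-16,0],[0,-25,0],[0,-25,0],[0,-25,0],[0,-25,0]], hand=[0,0,0,0,255,255,255,255,255,255,255,255,255,255,255,255,255], newtons=40)

```text
t: 15.6
ee_pos: [613.7, -110.9, 49.1]
tool_rot: [0.464, -0.464, 0.534, -0.534]
force: [0.1, -0.4, -2.2]
width: 57.4
```

```bash
cat >> h.py <<'E'
u0=np.array([.139,.990]);v0=np.array([-.990,.139])
def railST(C):
    d=C[...,:2]-np.array([652.9,173]);return d@u0+120,d@v0
def held(p):
    C=cloud(p);S,T=railST(C);Z=C[...,2];v,u=np.indices(Z.shape);w=(u>195)&(u<365)&(v>195)&(v<365)
    m=w&(Z>60)&(Z<71)&(S<-120)&(S>-200)
    print("flange T",np.percentile(T[m],[1,99]).round(1),"S",np.percentile(S[m],[1,50,99]).round(1))
    # flange edge angle from foremost points
    for lo in(-90,-70,-50):
        m=(S>lo)&(S<lo+20)&(Z>13)&(Z<21)&(abs(T)<45);t=T[m]
        print("rail",np.percentile(t[t<0],[2,98]).round(1),np.percentile(t[t>0],[2,98]).round(1))
E
python3 - <<'E'
from h import *
s=ctrl.sense();print(s["ee_pos"],s["width"])
p=ctrl.get_image("wrist");held(p)
E
```

```text
[ 613.70452624 -110.93296012   49.0761114 ] 57.40990189883584
flange T [-23.4  21.6] S [-145.9 -141.7 -139.8]
rail [-32.1 -14.7] [11.6 29.1]
rail [-32.  -14.4] [11.7 29.3]
rail [-31.9 -14.4] [11.9 29.3]
```

Request:
jog_arm(linear=[[0,0.02,0.0005],[0,0.045,0.0005],[0,0.059,0.0005],[0,0.059,0.0005],[-0.012,0.059,0.0005],[-0.024,0.059,0.0005],[-0.036,0.059,0.0005],[-0.048,0.059,0.0005],[-0.06,0.059,0.0005],[-0.075,0.059,0.0005],[-0.09,0.059,0.0005],[-0.11,0.059,0.0005],[-0.13,0.059,0.0005],[-0.15,0.059,0.0005],[-0.162,0.059,0.0005],[-0.166,0.059,0.0005],[-0.169,0.059,0.0005],[-0.171,0.059,0.0005],[-0.173,0.059,0.0005],[-0.173,0.059,0.0005]], rot=[[0,0,0],[0,0,0],[0,0,0],[0,0,0],[0,0,0],[0,0,0],[0,0,0],[0,0,0],[0,0,0],[0,0,0],[0,0,0],[0,0,0],[0,0,0],[0,0,0],[0,0,0],[0,0,0],[0,0,0],[0,0,0],[0,0,0],[0,0,0]], hand=[255,255,255,255,255,255,255,255,255,255,255,255,255,255,255,255,255,255,255,255], newtons=30)

```text
t: 18.15
ee_pos: [638.8, 56.0, -9.8]
tool_rot: [-0.461, 0.465, -0.533, 0.536]
force: [-2.4, -11.4, 0.4]
width: 57.6
```

Request:
jog_arm(linear=[[0.004,0,0],[0.004,0,0],[0.004,0,0],[0.004,-0.01,0],[0.004,-0.06,0],[0.004,-0.12,0],[0.06,-0.14,-0.026],[0.12,-0.14,-0.052],[0.18,-0.14,-0.078],[0.24,-0.13,-0.104],[0.294,-0.12,-0.13],[0.294,-0.12,-0.13],[0.294,-0.12,-0.13]], rot=[[0,0,0],[0,0,0],[0,0,0],[0,0,0],[0,0,0],[0,0,0],[0,-8,0],[0,-16,0],[0,-24,0],[0,-32,0],[0,-36,0],[0,-36,0],[0,-36,0]], hand=[0,0,0,0,0,0,0,0,0,0,0,0,0])

```text
t: 19.77
ee_pos: [469.9, -213.2, 110.7]
tool_rot: [0.606, -0.606, 0.364, -0.365]
force: [0.3, 1.3, 0.5]
width: 85.8
```

```bash
python3 - <<'E'
from h import *
s=ctrl.sense();print(s["ee_pos"],s["width"],s["joint_pos"].round(2))
for n in("scene","side","wrist"):
    p=ctrl.get_image(n);print(n)
    for o in clus(p,52,68,(330,760,-260,260),100):print(*o)
E
```

```text
[ 469.90826984 -213.1965203   110.67063829] 85.79901506629287 [-0.43  0.12 -0.23  1.22  0.    0.66]
scene
[194. 177.] 185 [ 467.9 -212.2] [61.2 58.1] 28.4 [53. 59. 63.]
[324. 279.] 740 [644.9 113.5] [178.4  60.6] 83.0 [53. 60. 63.]
side
[340. 158.] 172 [ 470.2 -211.6] [57.8 65.7] 28.1 [54. 58. 63.]
[198. 199.] 685 [648.3 113.4] [179.3  64.2] 82.8 [53. 58. 62.]
wrist
[276. 215.] 1615 [ 468.6 -214.5] [58.1 58.5] 27.5 [53. 60. 62.]
```

Request:
jog_arm(linear=[[0,0.05,0],[0,0.1,0],[0,0.121,0],[0,0.121,0],[0,0.121,0],[0,0.121,0],[0,0.121,0],[0,0.121,0],[0,0.121,0],[0,0.08,0],[0,0.05,0],[-0.005,0.05,0.044],[-0.01,0.05,0.088],[-0.016,0.05,0.132],[-0.0215,0.055,0.176],[-0.0215,0.061,0.176],[-0.0215,0.061,0.176],[-0.0215,0.061,0.176]], rot=[[0,0,0],[0,0,0],[0,0,0],[0,0,0],[0,0,0],[0,0,0],[0,0,0],[0,0,0],[0,0,0],[0,0,0],[0,0,0],[0,9,0],[0,18,0],[0,27,0],[0,36,0],[0,36,0],[0,36,0],[0,36,0]], hand=[0,0,0,0,255,255,255,255,255,255,255,255,255,255,255,255,255,255], newtons=40)

```text
t: 22.18
ee_pos: [614.2, -112.0, 49.2]
tool_rot: [0.464, -0.464, 0.534, -0.534]
force: [1.1, -1.0, -2.5]
width: 57.2
```

```bash
python3 - <<'E'
from h import *
s=ctrl.sense();print(s["ee_pos"],s["width"])
p=ctrl.get_image("wrist");held(p)
E
```

```text
[ 614.20762506 -111.96383591   49.16115838] 57.21402292948825
flange T [-24.   21.2] S [-142.9 -139.  -137.2]
rail [-32.2 -14.7] [11.6 29. ]
rail [-32.  -14.4] [11.7 29.2]
rail [-31.9 -14.4] [11.8 29.4]
```

Request:
jog_arm(linear=[[0,0.02,0],[0,0.045,0],[0,0.059,0],[0,0.059,0],[-0.012,0.059,0],[-0.024,0.059,0],[-0.036,0.059,0],[-0.048,0.059,0],[-0.06,0.059,0],[-0.075,0.059,0],[-0.09,0.059,0],[-0.098,0.059,0],[-0.102,0.059,0],[-0.105,0.059,0],[-0.107,0.059,0],[-0.109,0.059,0],[-0.111,0.059,0],[-0.111,0.059,0]], rot=[[0,0,0],[0,0,0],[0,0,0],[0,0,0],[0,0,0],[0,0,0],[0,0,0],[0,0,0],[0,0,0],[0,0,0],[0,0,0],[0,0,0],[0,0,0],[0,0,0],[0,0,0],[0,0,0],[0,0,0],[0,0,0]], hand=[255,255,255,255,255,255,255,255,255,255,255,255,255,255,255,255,255,255], newtons=30)

```text
t: 24.48
ee_pos: [629.8, -6.2, -9.4]
tool_rot: [-0.461, 0.465, -0.532, 0.536]
force: [-4.2, -13.5, 3.8]
width: 57.2
```

Request:
jog_arm(linear=[[0.004,0,0],[0.004,0,0],[0.004,0,0],[0.004,-0.01,0],[0.004,-0.06,0],[0.004,-0.12,0],[0.06,-0.15,0.006],[0.12,-0.17,0.012],[0.18,-0.17,0.018],[0.24,-0.17,0.024],[0.296,-0.17,0.029],[0.296,-0.17,0.029],[0.296,-0.17,0.029]], rot=[[0,0,0],[0,0,0],[0,0,0],[0,0,0],[0,0,0],[0,0,0],[0,0,0],[0,0,0],[0,0,0],[0,0,0],[0,0,0],[0,0,0],[0,0,0]], hand=[0,0,0,0,0,0,0,0,0,0,0,0,0])

```text
t: 26.1
ee_pos: [618.1, -298.2, 160.3]
tool_rot: [0.464, -0.464, 0.534, -0.534]
force: [-0.4, 0.8, 0.2]
width: 85.3
```

```bash
python3 - <<'E'
from h import *
s=ctrl.sense();print(s["ee_pos"],s["width"],s["joint_pos"].round(2))
for n in("scene","side","wrist"):
    p=ctrl.get_image(n);print(n)
    if n!="wrist":
        for o in clus(p,52,68,(560,760,-200,260),100):print(*o)
    print(" caps")
    for o in clus(p,95,135,(300,760,-420,-150),60):print(*o)
    print(" bottles",[(round(d["p"],2),np.round(d["location"])) for d in ctrl.place_of(p,"bottle0_mid")])
    save(p,n+"3.png")
E
```

```text
[ 618.07632787 -298.18012253  160.30341967] 85.3133266883618 [-0.45  0.44  0.3   1.43  0.    1.26]
scene
[309. 273.] 1015 [640.9  83.4] [238.9  61.3] 82.9 [53. 59. 62.]
 caps
[176. 113.] 237 [ 347.4 -283.4] [34.2 32.6] 58.3 [ 98. 119. 122.]
[144. 141.] 253 [ 436.9 -328.2] [33.5 34.2] 77.0 [100. 118. 122.]
[113. 171.] 166 [ 526.5 -364.8] [20.8 27.4] 67.3 [ 97. 115. 122.]
[126. 214.] 302 [ 617.7 -298.1] [33.  33.6] 3.0 [ 98. 119. 122.]
 bottles []
side
[208. 192.] 902 [643.9  83.8] [240.2  64.8] 82.7 [53. 59. 62.]
 caps
[314. 102.] 164 [ 619.1 -298. ] [32.9 34.9] 14.1 [ 98. 116. 122.]
[359. 104.] 160 [ 522.6 -368.3] [33.1 33.7] 33.1 [ 99. 117. 122.]
[377. 124.] 182 [ 438.9 -328.3] [34.2 33.1] 68.2 [ 98. 117. 122.]
 bottles []
wrist
 caps
[279. 220.] 1713 [ 617.7 -300.6] [32.9 33.1] 73.9 [103. 120. 122.]
[ 71. 281.] 2052 [ 438.6 -330.6] [33.9 32.8] 53.5 [ 98. 120. 121.]
[190. 315.] 687 [ 529.7 -375.5] [33.3 15.2] 65.0 [ 98. 120. 121.]
 bottles []
```

View pics/wrist3.png

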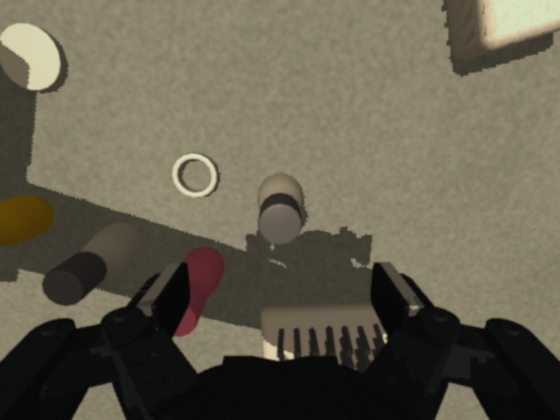

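View pics/scene3.png

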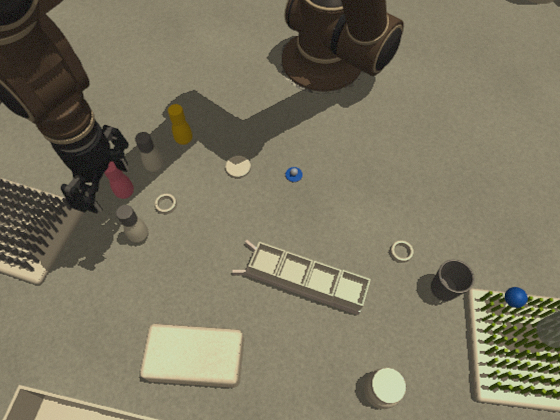

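The row is closed (239 mm over the four cups) and there are exactly two light, grey-capped bottles: scene (132,225) and (150,150). The pink and yellow ones aren't meant. The bottle at wrist (280,210) is centred under the gripper, so I'll grasp it.

Request:
jog_arm(linear=[[0,0.05,0],[0,0.09,0],[0,0.113,0],[0,0.113,0],[0,0.113,0],[0,0.113,0],[0,0.113,0],[0,0.113,0],[0,0.113,0],[0,0.113,0],[0,0.113,0],[0,0.07,0],[0,0.015,0],[0,0.015,0]], rot=[[0,0,0],[0,0,0],[0,0,0],[0,0,0],[0,0,0],[0,0,0],[0,0,0],[0,0,0],[0,0,0],[0,0,0],[0,0,0],[0,0,0],[0,0,0],[0,0,0]], hand=[0,0,0,0,255,255,255,255,255,255,255,255,255,255], newtons=40)

```text
t: 28.15
ee_pos: [620.2, -299.6, 150.2]
tool_rot: [-0.465, 0.463, -0.531, 0.536]
force: [-0.3, -0.7, -2.7]
width: 32.9
```

Request:
jog_arm(linear=[[-0.02,0,-0.001],[-0.06,0,-0.004],[-0.11,0,-0.007],[-0.16,0,-0.01],[-0.21,0,-0.013],[-0.26,0,-0.016],[-0.31,0,-0.02],[-0.36,0,-0.023],[-0.41,0,-0.026],[-0.45,0,-0.029],[-0.471,0,-0.03],[-0.471,0,-0.03],[-0.471,0,-0.03],[-0.471,0,-0.03]], rot=[[0,0,0],[0,0,0],[0,0,0],[0,0,0],[0,0,0],[0,0,0],[0,0,0],[0,0,0],[0,0,0],[0,0,0],[0,0,0],[0,0,0],[0,0,0],[0,0,0]], hand=[255,255,255,255,255,255,255,255,255,255,255,255,255,255])

```text
t: 29.9
ee_pos: [653.9, 170.7, 144.9]
tool_rot: [-0.463, 0.464, -0.534, 0.534]
force: [0.6, -0.3, -2.3]
width: 32.8
```

```bash
cat >> h.py <<'E'
def body(p,x,y):
    "held bottle: horizontal centre of body at heights, from visible surface (circle fit)"
    C=cloud(p);q=C[(p["range_z"]>0)&(abs(C[...,0]-x)<45)&(abs(C[...,1]-y)<45)]
    for lo in range(90,215,10):
        b=q[(q[:,2]>lo)&(q[:,2]<lo+10)]
        if len(b)>25:
            A=np.c_[2*b[:,:2],np.ones(len(b))];s=np.linalg.lstsq(A,(b[:,:2]**2).sum(1),rcond=None)[0]
            print(lo,len(b),s[:2].round(1),"r",np.sqrt(s[2]+s[0]**2+s[1]**2).round(1),"zmin",q[q[:,2]>75][:,2].min().round())
E
python3 - <<'E'
from h import *
s=ctrl.sense();print(s["ee_pos"],s["width"])
for n in("scene","side","wrist"):
    p=ctrl.get_image(n);print(n);body(p,654,173)
    for o in clus(p,52,68,(560,760,-200,260),100):print(*o)
    if n=="side":cv2.imwrite("pics/b1.png",cv2.resize(p["frame"][90:260,120:320,::-1],None,fx=3.5,fy=3.5))
E
```

```text
[653.85017465 170.7427034  144.89427686] 32.82538552394963
scene
120 56 [652.  170.1] r 22.5 zmin 113.0
130 43 [651.9 170.1] r 22.4 zmin 113.0
140 68 [652.4 169.7] r 21.1 zmin 113.0
150 39 [652.8 169.8] r 19.2 zmin 113.0
160 33 [653.9 162.4] r 10.2 zmin 113.0
[305. 273.] 915 [641.   83.6] [238.4  60.7] 82.6 [53. 60. 63.]
side
110 36 [653.3 171.1] r 20.1 zmin 103.0
120 68 [654.6 170.1] r 22.0 zmin 103.0
130 72 [654.3 170.4] r 21.5 zmin 103.0
140 82 [654.3 170.4] r 20.5 zmin 103.0
150 81 [654.1 170.2] r 18.7 zmin 103.0
160 77 [653.5 170.8] r 15.7 zmin 103.0
170 27 [651.1 172.6] r 11.6 zmin 103.0
180 31 [654.8 159. ] r 28.2 zmin 103.0
190 64 [650.5 157.7] r 30.0 zmin 103.0
200 65 [650.4 160.9] r 27.7 zmin 103.0
210 87 [653.8 174.4] r 15.7 zmin 103.0
[209. 193.] 847 [643.3  83.1] [241.2  64.1] 82.9 [53. 58. 62.]
wrist
110 35 [653.4 168.2] r 22.6 zmin 114.0
120 257 [653.4 168.4] r 22.6 zmin 114.0
130 264 [653.4 168.3] r 22.4 zmin 114.0
140 545 [653.5 168.5] r 21.4 zmin 114.0
150 655 [653.6 168.6] r 19.4 zmin 114.0
160 842 [653.7 168.5] r 16.9 zmin 114.0
170 275 [653.7 168.4] r 14.7 zmin 114.0
180 569 [653.2 162.9] r 23.0 zmin 114.0
190 1184 [651.8 153.8] r 32.0 zmin 114.0
200 1469 [651.7 153.3] r 32.5 zmin 114.0
210 6255 [654.4 172.1] r 14.1 zmin 114.0
[277. 184.] 719 [653.5 176.8] [47.7 58.2] 82.4 [53. 60. 62.]
[282. 345.] 452 [633.6  18.8] [30.1 58. ] 83.9 [57. 61. 62.]
```

View pics/b1.png

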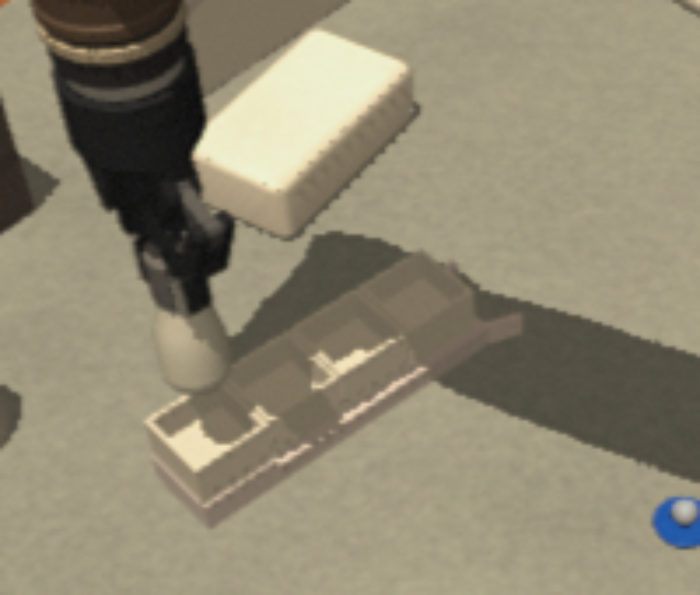

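Request:
jog_arm(linear=[[-0.003,0,-0.0005],[-0.003,0.015,-0.0005],[-0.003,0.03,-0.0005],[-0.003,0.04,-0.0005],[-0.003,0.05,-0.0005],[-0.003,0.058,-0.0005],[-0.003,0.062,-0.0005],[-0.003,0.062,-0.0005]], rot=[[0,0,0],[0,0,0],[0,0,0],[0,0,0],[0,0,0],[0,0,0],[0,0,0],[0,0,0]], hand=[255,255,255,255,255,255,255,255])

```text
t: 31.05
ee_pos: [653.9, 175.1, 83.1]
tool_rot: [-0.464, 0.464, -0.534, 0.534]
force: [0.3, -0.5, -2.3]
width: 33.1
```

Request:
jog_arm(linear=[[0,0.001,0],[0,0.001,0],[0,0.001,0],[0,0.001,0],[0,-0.03,0],[0,-0.08,0],[0.04,-0.09,-0.011],[0.09,-0.09,-0.024],[0.15,-0.09,-0.04],[0.21,-0.09,-0.056],[0.27,-0.09,-0.073],[0.33,-0.09,-0.09],[0.39,-0.09,-0.106],[0.45,-0.09,-0.122],[0.5,-0.085,-0.135],[0.528,-0.08,-0.1435],[0.528,-0.08,-0.1435],[0.528,-0.08,-0.1435],[0.528,-0.08,-0.1435]], rot=[[0,0,0],[0,0,0],[0,0,0],[0,0,0],[0,0,0],[0,0,0],[0,0,0],[0,0,0],[0,0,0],[0,0,0],[0,0,0],[0,0,0],[0,0,0],[0,0,0],[0,0,0],[0,0,0],[0,0,0],[0,0,0],[0,0,0]], hand=[100,0,0,0,0,0,0,0,0,0,0,0,0,0,0,0,0,0,0])

```text
t: 33.42
ee_pos: [438.9, -326.9, 163.3]
tool_rot: [-0.464, 0.464, -0.533, 0.533]
force: [-0.2, 0.8, -0.4]
width: 85.5
```

```bash
python3 - <<'E'
from h import *
s=ctrl.sense();print(s["ee_pos"],s["width"],s["joint_pos"].round(2))
for n in("scene","side","wrist"):
    p=ctrl.get_image(n);print(n)
    for o in clus(p,95,160,(300,760,-420,260),60):print(*o)
    for o in clus(p,52,68,(560,760,-200,260),100):print(*o)
E
```

```text
[ 438.87205432 -326.86268773  163.31569238] 85.46895044266665 [-0.64  0.17 -0.06  1.34  0.    1.07]
scene
[176. 113.] 235 [ 346.8 -284.5] [34.  34.7] 84.5 [ 99. 118. 122.]
[144. 141.] 254 [ 438.  -327.9] [31.1 33.4] 4.8 [ 98. 119. 122.]
[111. 169.] 278 [ 521.6 -369.2] [33.1 33.5] 32.9 [ 98. 119. 122.]
[358. 277.] 488 [654.3 173.6] [35.9 33.5] 50.8 [ 98. 152. 156.]
[308. 275.] 1003 [640.8  83.7] [238.2  60.6] 82.5 [53. 60. 63.]
side
[359. 104.] 166 [ 522.1 -367.8] [33.  34.3] 49.4 [ 97. 116. 121.]
[377. 125.] 184 [ 439.1 -326.7] [33.2 35.4] 18.6 [ 97. 117. 122.]
[399. 149.] 202 [ 348.7 -283.4] [32.2 34.8] 56.8 [ 97. 117. 122.]
[173. 192.] 437 [652.5 175.6] [36.7 35.3] 4.2 [ 98. 137. 156.]
[207. 194.] 883 [643.3  83. ] [241.2  63.3] 82.6 [53. 59. 63.]
wrist
[153. 180.] 2048 [ 347.8 -286.7] [33.  33.2] 64.9 [101. 120. 122.]
[278. 218.] 1679 [ 437.7 -330.2] [32.6 33.3] 16.7 [103. 120. 122.]
[387. 249.] 1514 [ 521.9 -368.9] [27.4 33.6] 69.4 [ 99. 120. 121.]
```

Request:
jog_arm(linear=[[0,0.05,0],[0,0.09,0],[0,0.116,0],[0,0.116,0],[0,0.116,0],[0,0.116,0],[0,0.116,0],[0,0.116,0],[0,0.116,0],[0,0.116,0],[0,0.116,0],[0,0.075,0],[0,0.025,0],[0,0.018,0],[0,0.018,0]], rot=[[0,0,0],[0,0,0],[0,0,0],[0,0,0],[0,0,0],[0,0,0],[0,0,0],[0,0,0],[0,0,0],[0,0,0],[0,0,0],[0,0,0],[0,0,0],[0,0,0],[0,0,0]], hand=[0,0,0,0,255,255,255,255,255,255,255,255,255,255,255], newtons=40)

```text
t: 35.45
ee_pos: [438.2, -327.8, 144.7]
tool_rot: [-0.464, 0.464, -0.534, 0.534]
force: [-0.6, 0.3, -2.5]
width: 33.0
```

Request:
jog_arm(linear=[[-0.02,0,0.007],[-0.06,0,0.021],[-0.11,0,0.039],[-0.16,0,0.057],[-0.21,0,0.074],[-0.26,0,0.092],[-0.31,0,0.11],[-0.36,0,0.127],[-0.39,0,0.138],[-0.406,0,0.1435],[-0.406,0,0.1435],[-0.406,0,0.1435],[-0.406,0,0.1435],[-0.406,0,0.1435]], rot=[[0,0,0],[0,0,0],[0,0,0],[0,0,0],[0,0,0],[0,0,0],[0,0,0],[0,0,0],[0,0,0],[0,0,0],[0,0,0],[0,0,0],[0,0,0],[0,0,0]], hand=[255,255,255,255,255,255,255,255,255,255,255,255,255,255])

```text
t: 37.2
ee_pos: [636.7, 53.4, 145.3]
tool_rot: [-0.464, 0.463, -0.534, 0.534]
force: [1.0, 0.7, -1.8]
width: 33.0
```

```bash
python3 - <<'E'
from h import *
s=ctrl.sense();print(s["ee_pos"],s["width"])
for n in("scene","side"):
    p=ctrl.get_image(n);print(n);body(p,637,55)
    for o in clus(p,52,68,(560,760,-200,260),60):print(*o)
E
```

```text
[636.65610819  53.35702502 145.34139492] 33.02928848783458
scene
120 47 [635.4  52.8] r 22.0 zmin 114.0
130 50 [634.6  52.5] r 22.4 zmin 114.0
140 69 [635.3  52.6] r 21.1 zmin 114.0
150 48 [635.1  51.9] r 19.9 zmin 114.0
160 30 [638.   57.3] r 12.2 zmin 114.0
[311. 277.] 897 [640.8  83.8] [238.4  60.9] 82.6 [53. 60. 63.]
side
110 38 [636.6  53.7] r 20.7 zmin 107.0
120 62 [636.5  53.7] r 21.3 zmin 107.0
130 66 [636.1  54.1] r 20.4 zmin 107.0
140 75 [636.7  53.4] r 20.3 zmin 107.0
150 73 [636.7  53.7] r 18.4 zmin 107.0
160 76 [637.   53.4] r 15.8 zmin 107.0
170 26 [636.9  53.8] r 13.7 zmin 107.0
180 40 [636.1  41.9] r 27.7 zmin 107.0
190 65 [634.   38.7] r 31.6 zmin 107.0
200 64 [633.9  39.7] r 30.8 zmin 107.0
210 110 [635.3  56.7] r 17.0 zmin 107.0
[207. 195.] 844 [643.5  83.4] [240.9  64.1] 82.6 [53. 59. 63.]
```

Request:
jog_arm(linear=[[-0.001,0,0.001],[-0.001,0.015,0.001],[-0.001,0.03,0.001],[-0.001,0.04,0.001],[-0.001,0.05,0.001],[-0.001,0.058,0.001],[-0.001,0.062,0.001],[-0.001,0.063,0.001],[-0.001,0.063,0.001]], rot=[[0,0,0],[0,0,0],[0,0,0],[0,0,0],[0,0,0],[0,0,0],[0,0,0],[0,0,0],[0,0,0]], hand=[255,255,255,255,255,255,255,255,255])

```text
t: 38.42
ee_pos: [638.1, 55.1, 82.5]
tool_rot: [-0.464, 0.464, -0.534, 0.534]
force: [-0.5, 0.6, -0.6]
width: 33.0
```

Nearly at the cup floor and no side force. I'll release, lift and move clear for the final check.

Request:
jog_arm(linear=[[0,0,0],[0,0,0],[0,0,0],[0,0,0],[0,-0.03,0],[0,-0.08,0],[0.02,-0.12,-0.03],[0.02,-0.12,-0.09],[0.02,-0.12,-0.15],[0.02,-0.12,-0.2],[0.02,-0.12,-0.2],[0.02,-0.12,-0.2],[0.02,-0.12,-0.2],[0.02,-0.12,-0.2]], rot=[[0,0,0],[0,0,0],[0,0,0],[0,0,0],[0,0,0],[0,0,0],[0,0,0],[0,0,0],[0,0,0],[0,0,0],[0,0,0],[0,0,0],[0,0,0],[0,0,0]], hand=[100,0,0,0,0,0,0,0,0,0,0,0,0,0])

```text
t: 40.17
ee_pos: [437.9, 63.1, 201.6]
tool_rot: [0.464, -0.464, 0.534, -0.534]
force: [1.0, -0.4, -0.3]
width: 85.1
```

```bash
python3 - <<'E'
from h import *
print(ctrl.sense()["ee_pos"])
for n in("scene","side"):
    p=ctrl.get_image(n);print(n)
    for o in clus(p,95,160,(300,760,-420,260),60):print(*o)
    for o in clus(p,52,63,(560,760,-200,260),60):print(*o)
    for t in("bottle0_mid",):
        for d in ctrl.place_of(p,t):print(t,round(d["p"],2),at_z(p,*d["location"],94).round())
    save(p,n+"4.png")
    c=p["frame"][220:330,220:400,::-1] if n=="scene" else p["frame"][130:260,120:300,::-1]
    cv2.imwrite("pics/fin_%s.png"%n,cv2.resize(c,None,fx=4,fy=4))
a=cv2.imread("pics/side4.png");b=cv2.resize(cv2.imread("pics/scene4.png")[215:325,215:400],None,fx=1.5,fy=1.5)
cv2.imwrite("pics/fin.png",np.vstack([cv2.copyMakeBorder(b,0,0,0,560-b.shape[1],cv2.BORDER_CONSTANT),a]))
E
```

```text
[437.89303553  63.07876806 201.58000332]
scene
[176. 113.] 237 [ 348.  -284.1] [35.1 32.4] 66.7 [ 98. 119. 122.]
[111. 169.] 275 [ 521.7 -369.3] [32.7 33.2] 81.4 [ 98. 119. 122.]
[296. 256.] 461 [638.4  54.3] [35.1 34.1] 62.4 [ 98. 152. 156.]
[358. 277.] 485 [655.  173.7] [34.9 34. ] 24.5 [ 98. 152. 156.]
[308. 275.] 885 [640.8  83.6] [238.4  61.1] 82.4 [53. 60. 62.]
side
[359. 104.] 165 [ 524.1 -369.1] [32.  36.1] 46.7 [ 98. 117. 122.]
[399. 149.] 204 [ 349.5 -282.9] [32.8 34.6] 72.8 [ 97. 117. 122.]
[217. 166.] 396 [637.5  55.4] [35.4 36.4] 72.6 [ 98. 135. 155.]
[173. 192.] 440 [653.2 175.2] [35.2 36.4] 12.8 [ 98. 136. 155.]
[208. 195.] 801 [643.8  83.6] [240.2  64.3] 82.6 [53. 59. 62.]
```

View pics/fin.png

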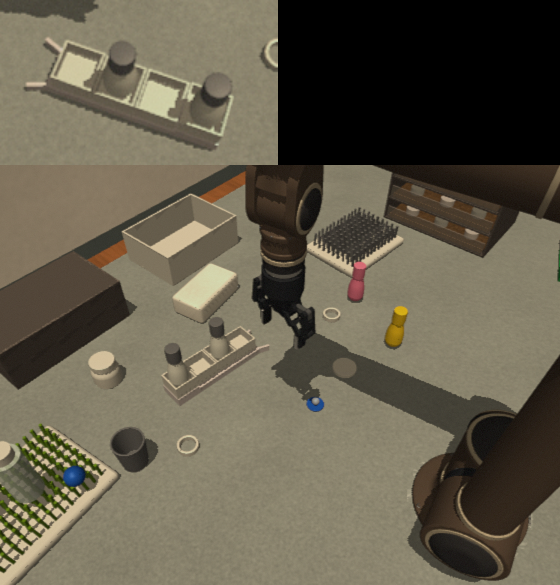

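The final picture shows the row closed, both bottles upright in cups of their own, and only the pink and yellow look-alikes left on the counter. I'll hand in.

```bash
python3 -c "
from station import ctrl
print(ctrl.sign_off())"
```

```text
the job is handed in; nothing more can be done
None
```

The rail is set up and handed in, at about 40 s on the robot's clock. All three holders are in the rail and pushed up against the end block. The two grey-capped bottles stand upright, one in the fixed end cup and one in the middle holder. I saw no other round-bottomed bottles. The pink and yellow look-alikes and the bystanders were left where they were.

**Last checks:**
- **Row:** the end cup and three holder cups measure about 239 mm together, against 238 mm for a closed row. Each holder met firm resistance of about 10–14 N when pushed home.
- **Bottles:** both cap tops are at about 154 mm, as they should be for a bottle resting on the cup floor. Both caps are within about 3 mm of their cup centres.

**What disagreed or failed:**
- **Fingertip height:** the reported TCP height was about 37 mm lower than where the cameras saw the shut fingertips. My first grasp therefore closed just above a cup without touching it, and I corrected for the offset after that.
- **Camera offset:** the wrist camera read about 2 mm off the fixed cameras in y.
- **Bottle network:** the network mostly missed the bottles, so I located them from depth and by checking the pictures.

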